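# Seat the specimen cup in its tapered stand

### The job

Put the lidded specimen cup into the tapered stand that is wide enough to take it (the other, narrow one is for tubes). Keep hold of the cup while lowering it more than halfway into the mouth, and let go when it just rests in the taper, upright: do not drop it in or press it tight, and do not shove either stand out of its place.

Things in the scene. Friction and masses are not known exactly. Their poses are not given: they have to be found in the camera images.
- specimen_cup: The only specimen cup: a translucent tapered pot with a closed orange screw lid, standing upright and loose on the worktop; 0.06 kg before variation. 70 mm high; the lid is its top 12 mm and 57 mm across, the pot narrows to 46 mm across at the foot. Grasp it from above across the lid. Origin: centre of its underside, z up.
- wide_stand: The stand to use: grey plastic, loose, 0.4 kg, 44 mm high: round foot 72 mm across, 8 mm thick, with an open tapered sleeve. Mouth 55 mm across inside, 61 outside; the bore narrows 9 degrees a side. The taper stops the cup with its underside about 16 mm above the stand's underside (28 mm below the mouth), clear of the floor. Left or right stand place. Origin: centre of underside, z up.
- narrow_stand: The other stand, to be left alone: the same grey plastic, foot and 44 mm height, but its mouth is only 36 mm across inside, too small for the cup. Origin: centre of its underside, z up.
Not all that is in view belongs to the job. Leave any blue or pink look-alike of the wide_stand alone.

How it is judged (in metres and radians):
On the way:
1. the cup, still held, is lowered at least 14 mm (half its way) into the mouth of the wide stand (z of specimen_cup in the frame of wide_stand below 0.03 m and horizontal distance between specimen_cup and wide_stand below 0.012 m and contact force between the fingers and specimen_cup above 0.3 N), for 0.05 s.
At the end, for the whole second after the job is handed in: The cup rests at rest in the wide stand, its underside 9 to 24 mm above the stand's underside, centred within 10 mm and upright within 10 degrees, with the stand standing upright (within 6 degrees) on the worktop (z of specimen_cup in the frame of wide_stand between 0.009 and 0.024 m and horizontal distance between specimen_cup and wide_stand below 0.01 m and angle between specimen_cup's own z axis and vertical below 0.175 rad and angle between wide_stand's own z axis and vertical below 0.1 rad and height (world z) of wide_stand below 0.01 m and linear speed of specimen_cup below 0.02 m/s); the robot touches nothing.
It fails at once if the cup is rammed or pressed tight into the stand (over 60 N between them) (contact force between specimen_cup and wide_stand above 60 N).
It fails at once if the wide stand is shoved more than 30 mm (distance of wide_stand from where it was at the start of the episode above 0.03 m).
It fails at once if the narrow stand is shoved more than 30 mm (distance of narrow_stand from where it was at the start of the episode above 0.03 m).
It fails at once if the cup is tipped over (more than 45 degrees) (angle between specimen_cup's own z axis and vertical above 0.785 rad).
It also fails if it takes over 38 s, if anything falls off the work surface, if the arm or the gripper's body presses on something with over 40 N, if the wrist force passes 120 N, or if a joint passes its speed limit or range.

### The arm

A 6-joint arm with a two-finger parallel gripper is mounted at the origin on a cart in front of the work surface, level with it; the furniture and walls round the work are solid. World frame = base frame: x ahead of the robot, y to its left, z up, the work surface at z = 0. Lengths are in m, angles in degrees, forces in N, time in s.
With the tool pointing down it reaches from about 0.35 to 0.875 m from the base axis. Payload 4.2 kg.
Tool frame: the origin (TCP) lies midway between the tips of the shut fingers; the grasp point (between the pads) lies 19 mm behind it; z points along the fingers, y is the line along which they close (so a half turn about z gives the same grasp; the last joint's range is limited). The gripper opens to 87 mm and grips with 3 to 60 N. Pads are 19 mm wide; open, the fingers measure 117 mm over their backs; the gripper's body (75 mm by 190 mm) begins 51 mm behind the grasp point.
Start: joints at [89.702, 22.042, 0.453, 0, -68.411, -14.817], TCP at [0.163, 0.603, 0.185] pointing down, gripper open.
Joint ranges: [-179.83, 179.83], [-69.29, 118.12], [-61.27, 80.66], [-181.25, 117.63], [-171.15, -9.14], [-177.46, 177.46]. Speed limits (degrees/s): [159.86, 159.86, 180, 180, 180, 180].

### API

Orientations are given as [roll, pitch, yaw] about the fixed x, y, z axes, in that order (R = Rz(yaw) Ry(pitch) Rx(roll)).
In Python, from workcell import env gives the robot as it stands. The module is installed in compiled form; this text tells all that it offers. Calls block until the motion is done:
- env.goto(position, orientation): joint-space move of the TCP to a pose.
- env.move_straight(position, rotation=None, rate=0.15, force_limit=None): straight line of the TCP; rotation=None keeps the orientation; rate is the mean speed in m/s. With force_limit (N) it stops when the force on the tool has changed by that much, and returns True; else False.
- env.set_joints(angles): joint-space move.
- env.gripper_to(opening, grasp_force=None): opening from 0.0 (shut) to 1.0 (fully open); grasp_force is the grip in N (None keeps the last); returns when the fingers have stopped.
- env.dwell(seconds).
- env.inverse_kinematics(position, orientation): joint angles nearest the present ones, or None.
- env.read_state(): the state.
- env.grab_frame(name): name is "side" or "top"; returns a dict with "image" (384x512x3 uint8, blue, green, red), "fx", "fy", "cx", "cy" (pixels), "D" ([k1, k2, p1, p2, k3] as OpenCV has them; the pictures are not rectified), "position" and "orientation" of the camera in the world. Camera axes: x right, y up, looking along -z (the intrinsics and any distortion apply to the point x, -y, -z); pixel columns grow to the right and rows downward; lengths in m; the calibration is good to about 2 mm. A picture is of the moment at which its call begins. There is no depth.
A pose or a line that the arm cannot do raises env.Unreachable and nothing moves.
- env.close_job(): hands the job in; it is judged then, once.
Trained networks look in a picture, given as the dict that the camera call returned (one of the last four; its "shot" number tells which), for a name from the list of things; names that differ only in an ending like _2 or _b are one class to them, and where a whole thing is asked for, a point or a joint stands for the part that bears it (a point fixed in the world has none). Each returns a list of dicts, best first, with "score" (0 to 1); they miss things now and then, are a little off and sometimes report something else, mostly with a low value. They report only what shows in the picture. A call takes as long as a camera call. They do not tell look-alikes from the thing itself.
- env.search_frame(picture, thing): "xyz" ([x, y, z] in m, in world coordinates, good to about 4 mm: the middle of the surface that is visible of it).
- env.trace(picture, thing): "mask" (384x512 bool, what is visible of it).
The state is a dict: "clock": time; "joint_positions": joint angles; "qvel": joint speeds; "joint_torque": joint torques, N m; "position": TCP position; "tool_rot": TCP orientation; "force": force on the tool from outside, world axes, zero at the start; "wrist_torque": the same for the moment, N m; "opening": opening from 0.0 (shut) to 1.0 (fully open); "finger_force": force on a finger pad.
Only numpy, scipy, OpenCV 4.12 (cv2) and the standard library are available. Lean on these libraries where they do the work, as an engineer would, in place of code of your own. Each camera call takes 0.05 s, during which the arm holds its last target. There are 200 camera calls.

## Working session

There is one attempt and no reset: what is moved stays moved. The work goes in short steps, each a Python script; the robot and the scene stay as the last script left them, time stands still between calls to the robot, and variables do not carry over. Pictures are saved under pics/ and viewed, at most 10 in all, crops included, and the job is handed in when it is done.

```bash
mkdir -p pics; python3 - <<'E'
from workcell import env
import cv2,numpy as np
ims=[]
for n in("top","side"):
    f=env.grab_frame(n); cv2.imwrite(f"pics/{n}0.png",f["image"])
    print(n,f["position"],f["orientation"],f["fx"],f["D"])
    for t in("specimen_cup","wide_stand","narrow_stand"):
        for r in env.search_frame(f,t): print(t,np.round(r["xyz"],3),round(r["score"],2))
s=env.read_state();print(s["clock"],s["tool_rot"])
E
```

```text
top [ 0.2925503  -0.05990258  1.05699048] [ 12.54928793  -0.15540667 -82.62037483] 407.2624672046443 [0.00119999 0.         0.         0.         0.        ]
specimen_cup [ 0.453 -0.084  0.07 ] 0.75
wide_stand [ 0.728 -0.028  0.007] 0.8
wide_stand [0.277 0.214 0.013] 0.63
narrow_stand [ 0.58  -0.306  0.011] 0.75
side [ 0.66162035 -0.55948539  0.94848061] [30.14025727  0.44608411 18.60592692] 375.6587613910833 [-0.07584762  0.          0.          0.          0.        ]
specimen_cup [ 0.455 -0.094  0.07 ] 0.89
wide_stand [0.276 0.21  0.018] 0.95
wide_stand [ 0.727 -0.024  0.009] 0.73
wide_stand [ 0.583 -0.036  0.014] 0.71
narrow_stand [ 0.588 -0.314  0.006] 0.77
0.4 [ 1.79981302e+02 -1.82255945e-03 -1.51143383e+01]
```

View pics/top0.png

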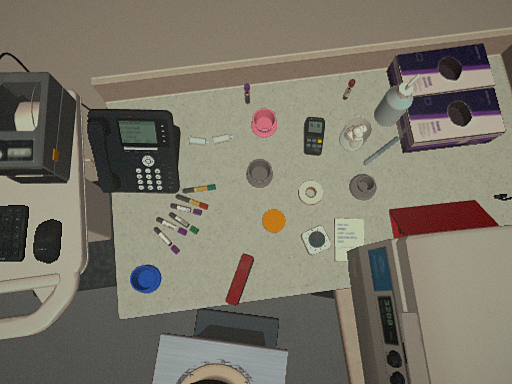

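View pics/side0.png

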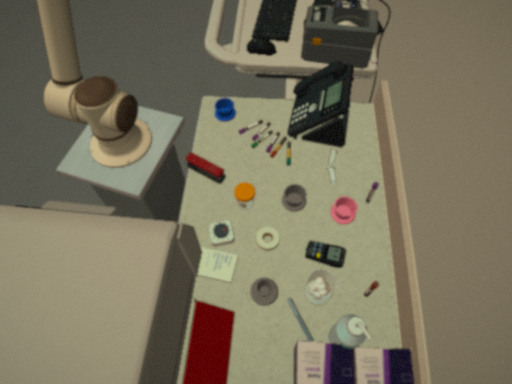

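Top view: orange lid at (274,221). There are four stand candidates: grey (259,173), grey (363,187), pink (264,123) and blue (145,279). Grey (259,173) looks like the wide one because its mouth is larger, and (363,187) the narrow one. I'll confirm this in an enlarged crop.

```bash
cat > h.py <<'E'
from workcell import env
import cv2,numpy as np
from scipy.spatial.transform import Rotation as R
def ray(f,uv,z):
    K=np.array([[f["fx"],0,f["cx"]],[0,f["fy"],f["cy"]],[0,0,1.]])
    x,y=cv2.undistortPoints(np.array([[uv]],float),K,np.array(f["D"],float))[0,0]
    d=R.from_euler("xyz",f["orientation"],degrees=True).apply([x,-y,-1]); p=np.array(f["position"])
    return p+d*(z-p[2])/d[2]
def crop(im,u,v,h,k): return cv2.resize(im[v-h:v+h,u-h:u+h],None,fx=k,fy=k,interpolation=cv2.INTER_CUBIC)
E
python3 - <<'E'
from h import *
rows=[]
for n,pts in(("top",[(259,173),(363,187)]),("side",[(294,197),(264,291)])):
    f=env.grab_frame(n); im=f["image"]
    rows.append(np.hstack([crop(im,u,v,20,7) for u,v in pts]))
    hsv=cv2.cvtColor(im,cv2.COLOR_BGR2HSV)
    m=cv2.inRange(hsv,(8,180,150),(22,255,255)); 
    k,l,st,c=cv2.connectedComponentsWithStats(m); i=1+np.argmax(st[1:,4])
    print(n,"lid",c[i],st[i],np.round(ray(f,c[i],.07),4))
    for u,v in pts: print((u,v),np.round(ray(f,(u,v),.044),4))
    for r in env.trace(f,"wide_stand"):
        ys,xs=np.where(r["mask"]); print("mask",r["score"],xs.mean(),ys.mean(),xs.min(),xs.max(),ys.min(),ys.max())
cv2.imwrite("pics/c1.png",np.vstack(rows))
E
```

```text
top lid [273.45547074 220.32824427] [263 209  22  23 393] [ 0.4537 -0.0832  0.07  ]
(259, 173) [ 0.5757 -0.0321  0.044 ]
(363, 187) [ 0.5732 -0.301   0.044 ]
mask 0.88 258.8912 173.2992 245 273 159 187
mask 0.75 145.29338842975207 278.7314049586777 130 160 265 293
mask 0.74 263.4222972972973 122.43412162162163 251 276 109 136
side lid [244.09859155 191.38028169] [235 183  20  18 284] [ 0.4565 -0.0878  0.07  ]
(294, 197) [ 0.5874 -0.0473  0.044 ]
(264, 291) [ 0.5903 -0.3222  0.044 ]
mask 0.94 224.29978118161927 109.8577680525164 214 236 98 122
mask 0.93 343.4119718309859 210.00352112676057 330 357 197 223
mask 0.85 293.8558875219684 198.20562390158173 281 305 184 212
```

View pics/c1.png

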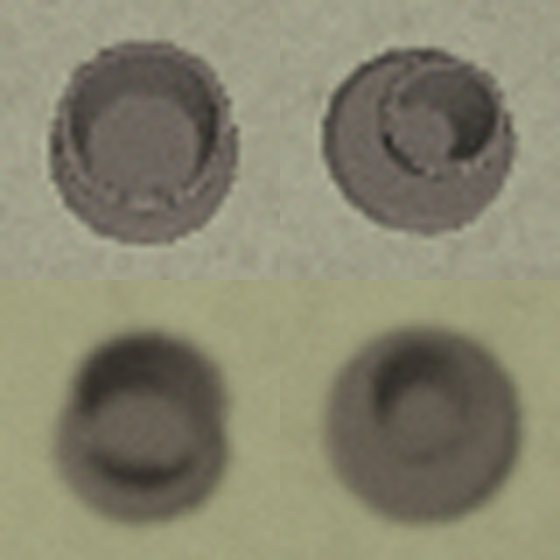

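The crop confirms it: grey (259,173) has the wide mouth (about 55 mm inside, with a thin rim). Grey (363,187) has a small bore on a broad foot, so it is the narrow one. Next I'll fit silhouettes for exact positions, then move above the cup.

```bash
cat >> h.py <<'E'
def proj(f,P):
    K=np.array([[f["fx"],0,f["cx"]],[0,f["fy"],f["cy"]],[0,0,1.]])
    q=R.from_euler("xyz",f["orientation"],degrees=True).inv().apply(np.array(P)-f["position"])*[1,-1,-1]
    return cv2.projectPoints(q,np.zeros(3),np.zeros(3),K,np.array(f["D"],float))[0][:,0]
def hullc(f,xy,circ):
    a=np.linspace(0,2*np.pi,60)
    P=np.vstack([np.c_[xy[0]+r*np.cos(a),xy[1]+r*np.sin(a),0*a+z] for r,z in circ])
    m=cv2.moments(cv2.convexHull(proj(f,P).astype(np.float32)))
    return np.array([m["m10"],m["m01"]])/m["m00"],m["m00"]
from scipy.optimize import least_squares
def fit(f,mask,circ,x0):
    ys,xs=np.where(mask); c=np.array([xs.mean(),ys.mean()])
    s=least_squares(lambda x:hullc(f,x,circ)[0]-c,x0,x_scale=.01)
    return s.x,len(xs),hullc(f,s.x,circ)[1]
LID=[(.0285,.07),(.0285,.058)]; ST=[(.0305,.044),(.036,.008),(.036,0)]
def lidmask(f):
    m=cv2.inRange(cv2.cvtColor(f["image"],cv2.COLOR_BGR2HSV),(8,150,90),(22,255,255))
    k,l,st,c=cv2.connectedComponentsWithStats(m); return l==1+np.argmax(st[1:,4])
def standmask(f,near):
    return min((r["mask"] for r in env.trace(f,"wide_stand")),key=lambda m:np.hypot(*(np.argwhere(m).mean(0)[::-1]-near)))
E
python3 - <<'E'
from h import *
for n,uv in(("top",(259,173)),("side",(294,197))):
    f=env.grab_frame(n)
    print(n,"lid",fit(f,lidmask(f),LID,[.45,-.08]),"stand",fit(f,standmask(f,uv),ST,[.58,-.04]))
env.move_straight([.163,.603,.3])
for y in(0,90,-90,180): print(y,env.inverse_kinematics([.454,-.0855,.2],[180,0,y]),env.inverse_kinematics([.58,-.04,.1],[180,0,y]))
print(env.read_state()["clock"])
E
```

```text
top lid (array([ 0.45471311, -0.08330519]), 408, 433.578966149129) stand (array([ 0.5842209 , -0.03145811]), 622, 607.1871124797035)
side lid (array([ 0.45551257, -0.08491016]), 313, 342.4640127157327) stand (array([ 0.5850178 , -0.03504987]), 578, 567.0229780040681)
0 [ 9.57148952e+00  5.24197270e+00 -1.98952518e+01  2.54444375e-14
 -6.48627755e+01  8.04285105e+01] [ 1.20087446e+01  2.20670443e+01 -1.26385864e+01  2.54444375e-14
 -5.52943694e+01  7.79912554e+01]
90 [  9.57148952   5.2419727  -19.89525176   0.         -64.86277554
 170.42851048] [ 12.0087446   22.06704425 -12.63858635   0.         -55.2943694
 167.9912554 ]
-90 [  9.57148952   5.2419727  -19.89525176   0.         -64.86277554
  -9.57148952] [ 12.0087446   22.06704425 -12.63858635   0.         -55.2943694
 -12.0087446 ]
180 [ 9.57148952e+00  5.24197270e+00 -1.98952518e+01 -2.54444375e-14
 -6.48627755e+01 -9.95714895e+01] [ 1.20087446e+01  2.20670443e+01 -1.26385864e+01 -2.54444375e-14
 -5.52943694e+01 -1.02008745e+02]
1.7167
```

```bash
python3 - <<'E'
from h import *
c=[.455,-.084]
S=lambda:(lambda s:(round(s["clock"],2),np.round(s["position"],4),round(s["opening"],3),s["finger_force"],np.round(s["force"],1)))(env.read_state())
env.goto([*c,.2],[180,0,-90])
print(env.move_straight([*c,.047],force_limit=5),S())
env.gripper_to(.55,3); print(S())
env.gripper_to(.55+.1*0,3); env.gripper_to(1.0); print(S())
env.move_straight([*c,.1]); env.goto([*c,.1],[180,0,0])
f=env.grab_frame("side"); cv2.imwrite("pics/s1.png",cv2.resize(f["image"][130:260,180:350],None,fx=4,fy=4))
E
```

```text
False (5.54, array([ 0.4558, -0.0839,  0.0477]), 1.002, 0.0, array([ 0.3, -0. ,  0.5]))
(6.47, array([ 0.455, -0.084,  0.047]), 0.55, 0.0, array([0.4, 1. , 0.3]))
(7.61, array([ 0.455, -0.084,  0.047]), 1.001, 0.0, array([ 0.7, -0.3, -0.6]))
```

View pics/s1.png

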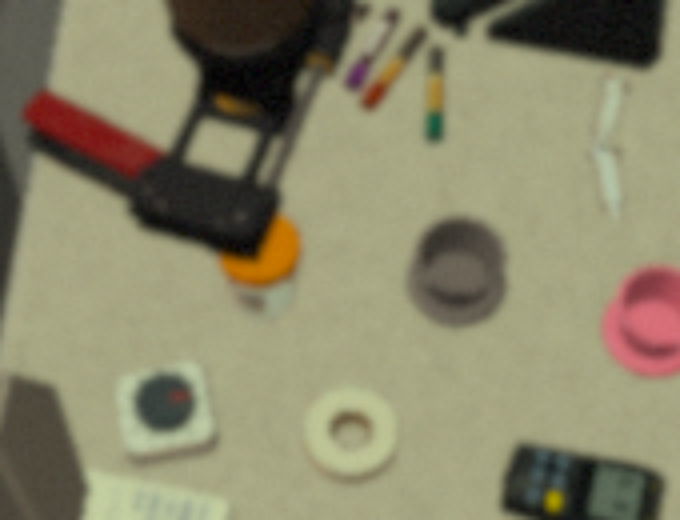

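The side crop shows the cup still standing at about (244,192) full-frame, with the gripper above it. Opening 0.55 had not touched the lid, so I'll close until contact.

```bash
python3 - <<'E'
from h import *
c=[.455,-.084]
S=lambda:(lambda s:(round(s["clock"],2),np.round(s["position"],4),round(s["opening"],3),s["finger_force"],np.round(s["force"],1)))(env.read_state())
print(env.move_straight([*c,.047],force_limit=5),S())
env.gripper_to(0.,3); print(S())
f=env.grab_frame("side"); cv2.imwrite("pics/s2.png",cv2.resize(f["image"][130:260,180:350],None,fx=4,fy=4))
E
```

```text
False (10.06, array([ 0.4554, -0.0841,  0.0472]), 1.0, 0.0, array([-0.8,  0.1, -0.7]))
(11.58, array([ 0.455, -0.084,  0.047]), 0.006, 0.0, array([-0.3, -0.5,  0.1]))
```

View pics/s2.png

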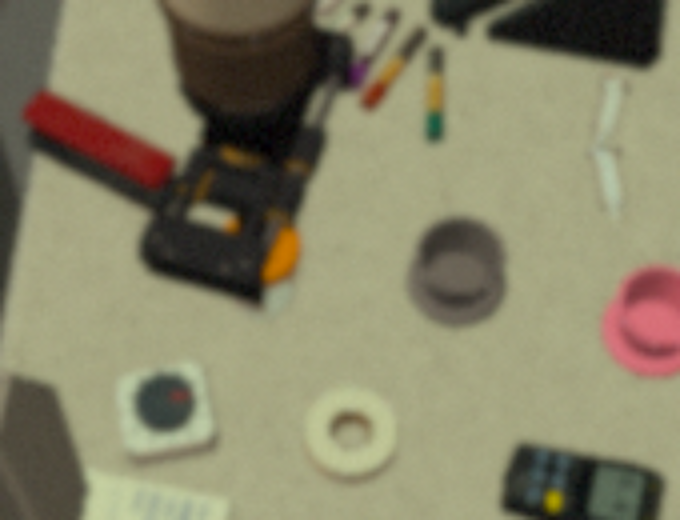

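```bash
python3 - <<'E'
from h import *
o=[]
for n in("top","side"):
    f=env.grab_frame(n); im=f["image"].copy()
    for P,c in(((0,0,0),(0,0,255)),((.455,-.084,.047),(0,255,0)),((.455,-.084,.117),(255,0,0))):
        p=proj(f,[P])[0]; print(n,P,np.round(p,1)); cv2.circle(im,tuple(int(round(v)) for v in p),2,c,-1)
    print("lid",lidmask(f).sum(),np.argwhere(lidmask(f)).mean(0)[::-1])
    o.append(cv2.resize(im[90:384,0:400] if n=="side" else im[90:384,100:500],None,fx=1.3,fy=1.3)[:300] if 0 else im)
a=cv2.resize(o[0][130:330,170:370],(400,400),interpolation=cv2.INTER_CUBIC);b=cv2.resize(o[1][90:290,130:330],(400,400),interpolation=cv2.INTER_CUBIC)
cv2.imwrite("pics/d.png",np.hstack([a,b])); s=env.read_state(); print(s["clock"],s["tool_rot"],s["joint_positions"])
E
```

```text
top (0, 0, 0) [214.7 407.5]
top (0.455, -0.084, 0.047) [273.4 221.3]
top (0.455, -0.084, 0.117) [274.7 216.7]
lid 65 [ 54.93846154 154.96923077]
side (0, 0, 0) [120.8 141.4]
side (0.455, -0.084, 0.047) [244.4 194.3]
side (0.455, -0.084, 0.117) [243.3 180.9]
lid 95 [250.03157895 193.31578947]
11.7333 [ 1.79999608e+02 -1.81473246e-03  1.03665735e-03] [ 9.74480365e+00  1.56279740e+01 -3.24106880e+01  1.03672925e-03
 -4.19596157e+01  8.02554621e+01]
```

View pics/d.png

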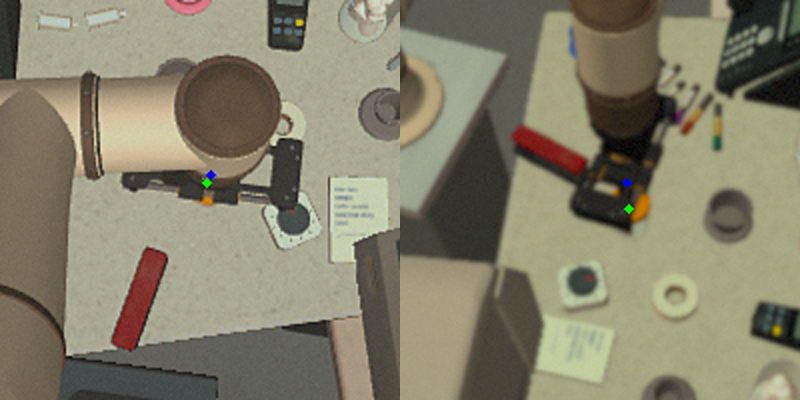

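Top (left half) and side (right half): the TCP marker lies on the lid, the lid has not moved (right edge still at 255 in the side view), and yet the fingers report shut with zero force. I'll raise the arm and see whether the cup comes with it and where the fingers are.

```bash
python3 - <<'E'
from h import *
env.move_straight([.455,-.084,.14],rate=.1)
s=env.read_state(); print(s["clock"],s["opening"],s["finger_force"],np.round(s["force"],2),np.round(s["position"],4))
f=env.grab_frame("side"); b=f["image"]; g=env.grab_frame("top")["image"]
m=lidmask(f); p=np.argwhere(m); print(m.sum(),p.mean(0)[::-1],p.min(0)[::-1],p.max(0)[::-1],"tcp",proj(f,[(.455,-.084,.14),(.455,-.084,.165)]))
cv2.imwrite("pics/e.png",np.hstack([crop(g,270,210,50,4),crop(b,240,185,50,4)]))
E
```

```text
12.8167 0.004735621739382024 0.0 [-0.73  0.35 -0.73] [ 0.4544 -0.084   0.1393]
302 [244.25827815 191.88741722] [234 183] [254 201] tcp [[242.94904515 176.19416481]
 [242.53108651 170.799548  ]]
```

View pics/e.png

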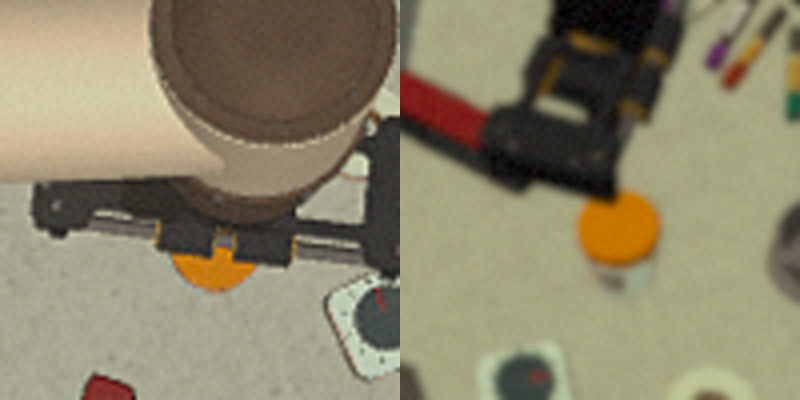

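```bash
python3 - <<'E'
from h import *
for n,o in(("top",(220,160,0)),("side",(190,135,400))):
    f=env.grab_frame(n)
    for z in(.14,.21,.25):
        P=[(.455+a,-.084+b,z) for a in(-.0375,.0375) for b in(-.095,.095)]+[(.455,-.084,z)]
        q=(proj(f,P)-o[:2])*4+[o[2],0]; print(n,z,np.round(q).astype(int).tolist())
s=env.read_state();print(s["clock"],s["joint_positions"])
E
```

```text
top 0.14 [[380, 306], [47, 263], [393, 177], [65, 135], [221, 220]]
top 0.21 [[399, 291], [39, 244], [413, 151], [59, 107], [227, 198]]
top 0.25 [[412, 280], [34, 232], [425, 135], [55, 88], [231, 183]]
side 0.14 [[502, 273], [607, 37], [617, 307], [713, 65], [612, 165]]
side 0.21 [[489, 214], [602, -30], [612, 250], [715, -1], [607, 102]]
side 0.25 [[481, 177], [599, -73], [609, 214], [716, -43], [604, 62]]
13.0167 [ 9.74334287e+00  8.60962410e+00 -2.53720683e+01 -6.52655081e-03
 -5.60976168e+01  8.02542203e+01]
```

The body shows about 55 mm higher than the reported pose implies, in both cameras, and the fingers closed above the lid. So the real tip height seems to be off from the reported one. I'll measure it by touching the lid top (z=0.070) gently with the shut fingers.

```bash
python3 - <<'E'
from h import *
env.move_straight([.455,-.084,.05],rate=.15)
r=env.move_straight([.455,-.084,-.005],rate=.03,force_limit=2.5)
s=env.read_state(); print(r,s["clock"],s["opening"],np.round(s["force"],2),np.round(s["position"],4))
E
```

```text
True 14.5833 0.006657860978910717 [-1.33  1.23  4.87] [ 0.4551 -0.0841  0.0334]
```

The tips touched the lid at reported z=0.0335, so true z is about reported + 0.036. I'll grasp with that correction and lift.

```bash
python3 - <<'E'
from h import *
c=[.455,-.084]
S=lambda:(lambda s:(round(s["clock"],2),np.round(s["position"],4),round(s["opening"],3),round(s["finger_force"],2),np.round(s["force"],1)))(env.read_state())
env.move_straight([*c,.05],rate=.15); env.gripper_to(1.0)
r=env.move_straight([*c,.010],rate=.06,force_limit=4); print(r,S())
if not r:
    env.gripper_to(0.,12); print(S())
    if env.read_state()["opening"]>.5:
        env.move_straight([*c,.10],rate=.15); print(S())
f=env.grab_frame("side"); g=env.grab_frame("top")
cv2.imwrite("pics/g.png",np.hstack([crop(g["image"],270,200,50,4),crop(f["image"],255,185,50,4)]))
E
```

```text
False (17.18, array([ 0.4553, -0.084 ,  0.0101]), 0.997, 0.0, array([-0.7,  0.1, -0.2]))
(17.83, array([ 0.4551, -0.084 ,  0.0101]), 0.639, 11.93, array([-0.9,  0.9,  2.5]))
(18.58, array([ 0.4541, -0.084 ,  0.0992]), 0.642, 11.94, array([-0.3, -0.5, -0.4]))
```

View pics/g.png

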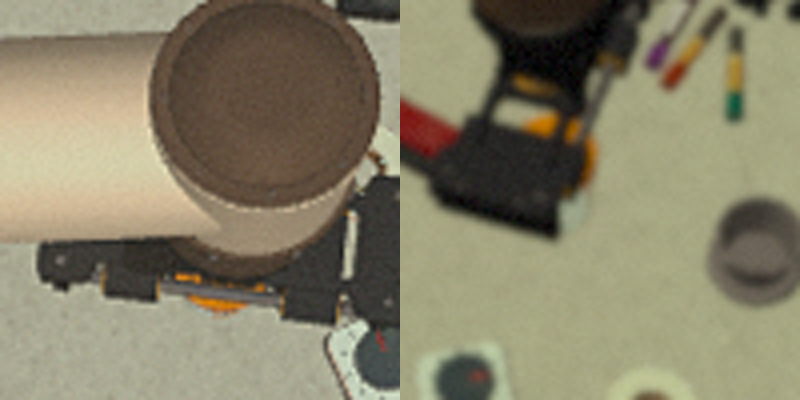

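Cup held (11.9 N) and lifted. Lid edges show at top-view crop (223,312) and side-view crop (597,150). I'll use these edges to get the cup's x offset in the grip.

```bash
cat >> h.py <<'E'
def cupx(zc,y):
    """x of held cup from visible lid edges: top view max row, side view max col"""
    out=[]
    a=np.linspace(0,2*np.pi,180)
    for n,ax in(("top",1),("side",0)):
        f=env.grab_frame(n)
        m=cv2.inRange(cv2.cvtColor(f["image"],cv2.COLOR_BGR2HSV),(8,150,90),(22,255,255))
        g=proj(f,[(env.read_state()["position"][0],y,zc+.064)])[0]
        yy,xx=np.mgrid[:384,:512]; m&=((np.hypot(xx-g[0],yy-g[1])<22)*255).astype(np.uint8)
        p=np.argwhere(m)[:,::-1]; e=np.percentile(p[:,ax],98)+.5
        def ext(x): return proj(f,np.vstack([np.c_[x+.0285*np.cos(a),y+.0285*np.sin(a),0*a+zc+h] for h in(.058,.07)]))[:,ax].max()-.5
        from scipy.optimize import brentq
        out.append((n,len(p),e,round(brentq(lambda x:ext(x)-e,.3,.8),4)))
    return out
E
python3 - <<'E'
from h import *
print(cupx(.089,-.084)); print(env.read_state()["position"])
E
```

```text
[('top', 47, np.float64(227.5), 0.4526), ('side', 87, np.float64(253.5), 0.4548)]
[ 0.45420755 -0.08408116  0.09892202]
```

```bash
python3 - <<'E'
from h import *
t=[.5848,-.033]
S=lambda:(lambda s:(round(s["clock"],2),np.round(s["position"],4),round(s["opening"],3),round(s["finger_force"],2),np.round(s["force"],1)))(env.read_state())
env.move_straight([*t,.10],rate=.12); env.dwell(.3); print(S(),cupx(.089,t[1]))
r=env.move_straight([*t,.045],rate=.06,force_limit=4); print(r,S())
if not r: print(env.move_straight([*t,.018],rate=.02,force_limit=3),S())
f=env.grab_frame("side"); g=env.grab_frame("top")
cv2.imwrite("pics/p.png",np.hstack([crop(g["image"],260,175,50,4),crop(f["image"],294,190,50,4)]))
E
```

```text
(20.39, array([ 0.5846, -0.0331,  0.1002]), 0.64, 11.94, array([ 0.2, -0.1,  0. ])) [('top', 192, np.float64(168.68), 0.5847), ('side', 60, np.float64(305.5), 0.5762)]
False (21.56, array([ 0.5852, -0.033 ,  0.0455]), 0.64, 11.94, array([-0.4,  0.2, -0.5]))
True (22.43, array([ 0.585 , -0.0325,  0.0272]), 0.64, 11.93, array([0. , 0.3, 1.7]))
```

View pics/p.png

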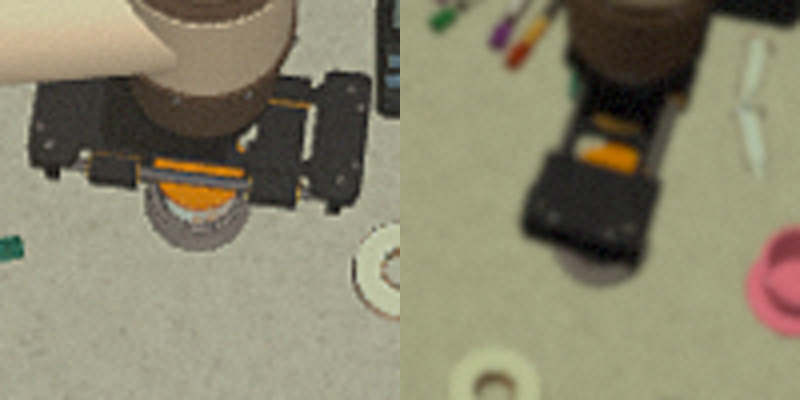

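Contact came at reported z=0.0272 (about 0.026 expected when seated), and the top view shows the cup inside the sleeve at crop (197,205). I'll release and retreat.

```bash
python3 - <<'E'
from h import *
p=env.read_state()["position"]
env.gripper_to(1.0); env.move_straight([p[0],p[1],.14],rate=.08)
env.goto([.40,.15,.2],[180,0,0])
g=env.grab_frame("top");f=env.grab_frame("side")
L=[(.0285,.086),(.0285,.074)]
for h in(g,f): print("lid",fit(h,lidmask(h),L,[.58,-.03]))
cv2.imwrite("pics/r.png",np.hstack([crop(g["image"],260,175,40,5),crop(f["image"],294,190,40,5)]))
print(env.read_state()["clock"])
E
```

```text
lid (array([ 0.58458214, -0.03167785]), 399, 423.678001215565)
lid (array([ 0.58560133, -0.03288604]), 324, 348.44587138085626)
26.0667
```

View pics/r.png

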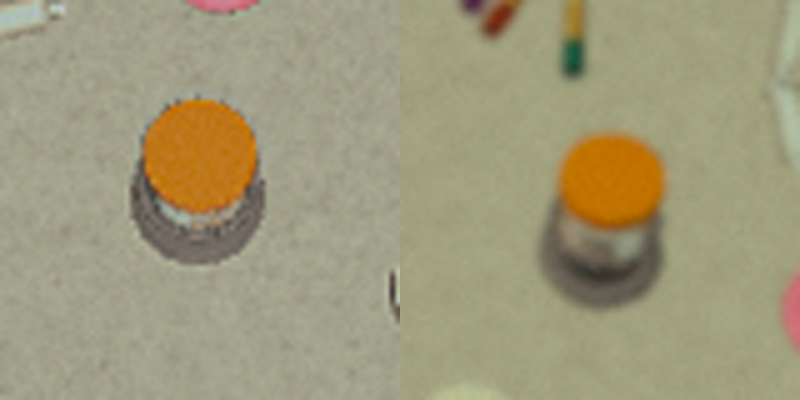

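The cup sits upright and centred in the wide stand: both views fit the seated lid height (lid at crop (200,155) and (612,178)). The robot is clear, so I'm handing in.

```bash
python3 -c "
from workcell import env
print(env.close_job())"
```

```text
the job is handed in; nothing more can be done
None
```

I put the specimen cup in the wide grey stand, let go on light contact, and handed the job in after about 26 s; the final pictures show it upright and centred, but the system returned no verdict.

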